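Key the loose pulley to its shaft

TASK

The pulley on the bearing stand is loose on its shaft. Draw the steel taper key out of its storage block by the thin end, lay it down on the bench and let go of it, take it again by its thick head, start its thin end in the gap between shaft and pulley, and tap it in along the shaft until the pulley is lifted through all of its play and the key sits tight. Leave the key there, and leave the bottles, the tape roll and the timer where they are.

Things in the scene. Friction and masses are not known exactly. Their poses are not given: they have to be found in the camera images.
- key: Loose plain steel gib-head taper key, 124 mm long, 18 mm wide throughout, 0.18 kg. Origin at mid-length on the flat underside; +x to the thin tip, +z up. The shank (x -38 to +62) is 7 mm thick at the tip and grows 1 mm every 10 mm to 17 mm at the head; its top slopes. The head (x -62 to -38) is a block 30 mm tall. Centre of mass about 75 mm behind the tip.
- key_tip (a point): Centre of the lower edge of the key's thin tip; axes as the key. At the start the front 60 mm of the shank sticks out of the storage block, underside down and 22 mm above the bench.
- key_head (a point): Centre of the key's head, 12 mm in front of its back face and 15 mm above the underside; axes as the key.
- key_block: Grey plastic storage block, fixed to the bench, 72 x 48 x 64 mm. Origin under its centre. A level tunnel 24 mm wide, 34 mm tall (22 to 56 mm above the bench) is open at the -x face only, 66 mm deep; the key leaves along the block's -x. The head cannot be reached while it is inside.
- drive_stand: Grey bearing stand, fixed. Origin on the bench under the pulley's centre. Base plate x -65 to +105, y +-55, 12 mm thick; bearing x 42 to 96, 116 mm tall. The level steel shaft, 40 mm thick, axis 80 mm up, sticks out past the pulley towards -x to x = -75. Its top has a flat 22 mm wide, 102 mm above the bench, on which the key lies underside down. The key is driven along +x.
- slot_mouth (a point): Middle of the lower edge of the gap at the pulley's near (-x) face, on the shaft's flat: 25 mm before the stand's origin, 102 mm up. x = driving direction, z up. The gap runs through the pulley, 23 mm wide, 50 mm long; its roof belongs to the pulley and slopes like the key: 10.5 mm above the flat at the mouth, 5.5 mm at the far side, pulley down.
- pulley (a joint): Height in m of the aluminium pulley (diameter 108, 50 mm wide, 0.3 kg): 0 hanging loose, 0.003 all play taken up, at its stop. The key meets the roof with its tip 35 mm past the mouth; then each 10 mm lifts the pulley 1 mm (push some 8 to 16 N) until, at 65 to 70 mm, it meets the stop and the push rises steeply. The key stays by friction.
- bottle_di: White bottle 80 mm wide, 165 mm tall, at the back; bystander. Origin under its centre.
- wash_bottle: White wash bottle with a spout, 100 mm wide, 242 mm tall, at the back left; bystander. Origin under its centre.
- tape_white: Flat roll of white tape, 68 mm wide, 19 mm tall; bystander near the front edge. Origin under its centre.
- timer: Flat white bench timer, 67 x 63 x 18 mm; bystander near the front edge. Origin under its centre. (A tall microscope, fixed, stands on the right: about x 0.38 to 0.75, y -0.28 to -0.60, 0.45 m tall; swing the arm clear of it.)
- buffer_2: Small bottle with a cap, 56 mm wide, 115 mm tall, between stand and wash bottle; bystander. Origin under its centre.

How it is judged:
On the way, in this order (a step that is already met when the one before it is completed fails the run):
1. the key is drawn right out of the storage block (horizontal distance between key and key_block above 0.1 m), for 0.1 s.
2. the key lies on the bench and is let go (height (world z) of key below 0.02 m and contact force between key and the fingers below 0.1 N and linear speed of key below 0.02 m/s), for 0.2 s.
3. the key's thin end is in the gap, lying on the shaft's flat (x of key_tip in the frame of slot_mouth above 0.015 m and y of key_tip in the frame of slot_mouth between -0.006 and 0.006 m and z of key_tip in the frame of slot_mouth between -0.004 and 0.008 m and angle between the x axis of key and the x axis of slot_mouth, either way round below 0.12 rad), for 0.1 s.
At the end, for the whole second after the job is handed in: The key lies at rest in the gap (tip 55 to 95 mm past the mouth, within 6 mm of the middle, no more than 0.12 rad askew), and the pulley is lifted by at least 2.6 of its 3 mm of play (value of joint pulley above 0.0026 m and x of key_tip in the frame of slot_mouth between 0.055 and 0.095 m and y of key_tip in the frame of slot_mouth between -0.006 and 0.006 m and z of key_tip in the frame of slot_mouth between -0.004 and 0.008 m and angle between the x axis of key and the x axis of slot_mouth, either way round below 0.12 rad and linear speed of key below 0.01 m/s); the robot touches nothing.
It fails at once if a bottle, the tape roll or the timer is moved by more than 3 cm (distance of any of bottle_di, wash_bottle, tape_white, timer, buffer_2 from where it was at the start of the episode above 0.03 m).
It also fails if it takes over 59 s, if anything falls off the work surface, if the arm or the gripper's body presses on something with over 40 N, if the wrist force passes 120 N, or if a joint passes its speed limit or range.

ROBOT

A 6-joint arm with a two-finger parallel gripper is mounted at the origin on a cart in front of the work surface, level with it; the furniture and walls round the work are solid. World frame = base frame: x ahead of the robot, y to its left, z up, the work surface at z = 0. Lengths are in m, angles in rad, forces in N, time in s.
With the tool pointing down it reaches from about 0.15 to 0.775 m from the base axis. Payload 6.1 kg.
Tool frame: the origin (TCP) lies at the very end of the fingers, on their centre line; the grasp point (between the pads) lies 19 mm behind it; z points along the fingers, y is the line along which they close (so a half turn about z gives the same grasp; the last joint's range is limited). The gripper opens to 85 mm and grips with 20 to 120 N. Pads are 22 mm wide; open, the fingers measure 114 mm over their backs; the gripper's body (76 mm by 85 mm) begins 54 mm behind the grasp point. The pads swing forward as they close: fully open they stand 13 mm farther back than shut.
Start: joints at [0, 0.126, -0.04, 1.405, 0, 1.571], TCP at [0.525, -0, 0.205] pointing down, gripper open.
Joint ranges: [-2.72, 2.72], [-0.95, 1.95], [-1.27, 1.35], [-1.78, 2.02], [-1.46, 1.47], [-3.14, 3.14]. Speed limits (rad/s): [2.39, 2.39, 3.01, 3.14, 3.14, 3.14].

INTERFACE

Orientations are given as [roll, pitch, yaw] about the fixed x, y, z axes, in that order (R = Rz(yaw) Ry(pitch) Rx(roll)).
In Python, from rig import bot gives the robot as it stands.
- The arm moves only by the tool drive_tool, never from a script. Its argument "increments" is one flat list of numbers, 6 for each row, row after row: the shift along the tool's x, y, z in mm, then the turn, a rotation vector about the tool's x, y, z in rad. A call has 1 to 12 rows; each row is the pose to reach, as a shift and turn from the pose commanded when the call began, along the tool's axes at that moment; what a row does not reach only later rows make up. A row lasts 1/10 s, in which the tool goes at most 50 mm and 8.59 degrees, less where a joint would pass 70% of its speed; a pose out of reach is approached as far as the arm can. A call with a gripper value outside its range is refused whole. "hand" is the finger opening in mm, from 0 to 85.4, set as the call begins (left out, the last holds). The fingers move at their own pace and stop on an object; "force" is the grip in N (left out, the last holds). Time passes only in rows, so rows that repeat a pose let the fingers close. It gives the time, the measured TCP pose, the force, the opening and the grip force at its end, in the units of the state.
- bot.sense(): the state, without advancing time (a new reading comes with each control period).
- bot.read_camera(name): name is "scene" or "side" or "wrist"; returns a dict with "frame" (400x640x3 uint8, blue, green, red), "fx", "fy", "cx", "cy" (pixels), "view" (4x4, takes a point from world to camera coordinates); the wrist camera has in their place "mount" (4x4, takes a point from camera to tool coordinates, whose origin is the TCP and whose axes are the flange's). Camera axes: x right, y down, z forward; pixel columns grow to the right and rows downward; lengths in m; the calibration is good to about 2 mm. A picture is of the moment at which its call begins: read the wrist's pose just before it. There is no depth.
- bot.hand_in(): hands the job in; it is judged then, once.
Trained networks look in the newest picture that a camera, given by its name, has taken for a name from the list of things; names that differ only in an ending like _2 or _b are one class to them, and where a whole thing is asked for, a point or a joint stands for the part that bears it (a point fixed in the world has none). Each returns a list of dicts, best first, with "confidence" (0 to 1); they miss things now and then, are a little off and sometimes report something else, mostly with a low value. They report only what shows in the picture. A call takes as long as a camera call.
- bot.silhouettes(camera, name): "pixels" (400x640 bool, what is visible of it) and "rect" ([left, top, width, height] in pixels, round what is visible of it).
The state is a dict: "clock": time; "q": joint angles; "joint_vel": joint speeds; "tau": joint torques, N m; "ee_pos": TCP position; "eef_rot": TCP orientation; "wrist_force": force on the tool from outside, world axes, zero at the start; "wrist_torque": the same for the moment, N m; "gripper_width": finger opening in m; "gripper_force": force on a finger pad.
Only numpy, scipy, OpenCV 4.12 (cv2) and the standard library are available. Lean on these libraries where they do the work, as an engineer would, in place of code of your own. Each camera call takes 0.05 s, during which the arm holds its last target. There are 200 camera calls.

## Working session

There is one attempt and no reset: what is moved stays moved. The work goes in short steps, Python scripts to look and compute and a tool call to move; the robot and the scene stay as the last step left them, time stands still between calls to the robot, and variables do not carry over. Pictures are saved under pics/ and viewed, at most 10 in all, crops included, and the job is handed in when it is done.

Besides the shell and the picture viewer there is one more tool, called after "Emit:" as name(argument=value, ...) on one line, values as JSON. drive_tool: Moves the arm, as the interface text tells. Its arguments: {"type":"object","properties":{"increments":{"type":"array","items":{"type":"number"}},"hand":{"type":"number"},"force":{"type":"number"}},"required":["increments"]}

```bash
mkdir -p pics; ls; cat > h.py <<'E'
import numpy as np, cv2
from scipy.spatial.transform import Rotation as R
from rig import bot
def cam(n):
    s=bot.sense(); c=bot.read_camera(n); K=np.array([[c['fx'],0,c['cx']],[0,c['fy'],c['cy']],[0,0,1.]])
    if 'view' in c: V=np.array(c['view'])
    else:
        T=np.eye(4); T[:3,:3]=R.from_euler('xyz',s['eef_rot']).as_matrix(); T[:3,3]=s['ee_pos']
        V=np.linalg.inv(T@np.array(c['mount']))
    return c['frame'],K,V
def toplane(uv,K,V,z):
    Vi=np.linalg.inv(V); d=Vi[:3,:3]@np.linalg.inv(K)@np.array([uv[0],uv[1],1.]); o=Vi[:3,3]
    return o+d*(z-o[2])/d[2]
def proj(P,K,V):
    P=np.atleast_2d(P); q=(V[:3,:3]@P.T).T+V[:3,3]; q=(K@q.T).T; return q[:,:2]/q[:,2:]
E
python3 - <<'E'
from h import *
for n in ['scene','side']:
    f,K,V=cam(n); cv2.imwrite(f'pics/{n}0.png',f); print(n,K[0,0],np.linalg.inv(V).round(3).tolist())
    for t in ['key','key_block','drive_stand','pulley','tape_white','timer','buffer_2']:
        for r in bot.silhouettes(n,t)[:2]: 
            ys,xs=np.nonzero(r['pixels']); print(t,round(r['confidence'],2),r['rect'],xs.mean().round(),ys.mean().round())
print(bot.sense())
E
```

```text
pics
scene 383.1999875496617 [[-0.007, -0.823, 0.568, -0.119], [-1.0, -0.004, -0.017, 0.057], [0.016, -0.568, -0.823, 1.152], [0.0, 0.0, 0.0, 1.0]]
key 0.56 [264.7, 210.6, 15.5, 8.9] 272.0 215.0
key_block 0.69 [239.6, 204.4, 24.8, 23.9] 252.0 217.0
key_block 0.64 [252.1, 136.5, 27.2, 48.7] 264.0 162.0
pulley 0.33 [263.1, 208.9, 18.5, 9.5] 272.0 215.0
timer 0.6 [422.3, 268.3, 5.0, 13.7] 425.0 275.0
timer 0.53 [308.9, 134.3, 7.5, 43.3] 313.0 158.0
buffer_2 0.8 [280.8, 177.6, 16.5, 28.3] 287.0 191.0
buffer_2 0.54 [306.3, 133.5, 11.8, 44.9] 313.0 156.0
side 427.78851545573013 [[0.705, -0.436, 0.558, -0.157], [-0.709, -0.42, 0.567, -0.723], [-0.013, -0.796, -0.605, 0.899], [0.0, 0.0, 0.0, 1.0]]
key 0.57 [275.4, 192.3, 14.7, 12.0] 282.0 197.0
key_block 0.95 [255.1, 176.6, 24.5, 31.5] 268.0 190.0
drive_stand 0.61 [344.3, 200.4, 58.4, 61.8] 374.0 231.0
pulley 0.94 [349.2, 203.5, 38.4, 42.6] 373.0 223.0
tape_white 0.65 [201.6, 207.7, 21.5, 18.3] 212.0 217.0
timer 0.75 [332.2, 303.1, 27.2, 25.3] 344.0 316.0
buffer_2 0.9 [304.1, 169.1, 15.2, 34.0] 311.0 188.0
buffer_2 0.74 [201.4, 205.5, 18.7, 21.1] 212.0 217.0
{'clock': 0.8, 'q': array([-3.69381785e-05,  1.25773225e-01, -3.95852619e-02,  1.40541002e+00,
        2.29128959e-06,  1.57081956e+00]), 'joint_vel': array([-0.00021732, -0.00041814,  0.00043373,  0.00087763,  0.00143231,
       -0.00034289]), 'tau': array([-2.22873932e-03, -4.35645962e+01,  3.53069222e+01,  6.75119300e-04,
       -2.02705837e-04, -2.69077304e-05]), 'ee_pos': array([ 5.24984438e-01, -1.86546319e-05,  2.05015339e-01]), 'eef_rot': array([ 3.14156483e+00, -2.29193592e-06,  1.57073616e+00]), 'wrist_force': array([-0.17347733,  0.1336368 , -0.31227166]), 'wrist_torque': array([ 0.04089814, -0.02734529,  0.01201554]), 'gripper_force': 0.0, 'gripper_width': 0.08571967555181192}
```

```bash
python3 - <<'E'
import cv2,numpy as np
a=cv2.imread('pics/scene0.png');b=cv2.imread('pics/side0.png')
a=cv2.resize(a[110:290,190:450],None,fx=3,fy=3,interpolation=2);b=cv2.resize(b[130:330,180:440],None,fx=3,fy=3,interpolation=2)
cv2.imwrite('pics/a.png',a);cv2.imwrite('pics/b.png',b)
E
```

```text
(no output)
```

View pics/a.png

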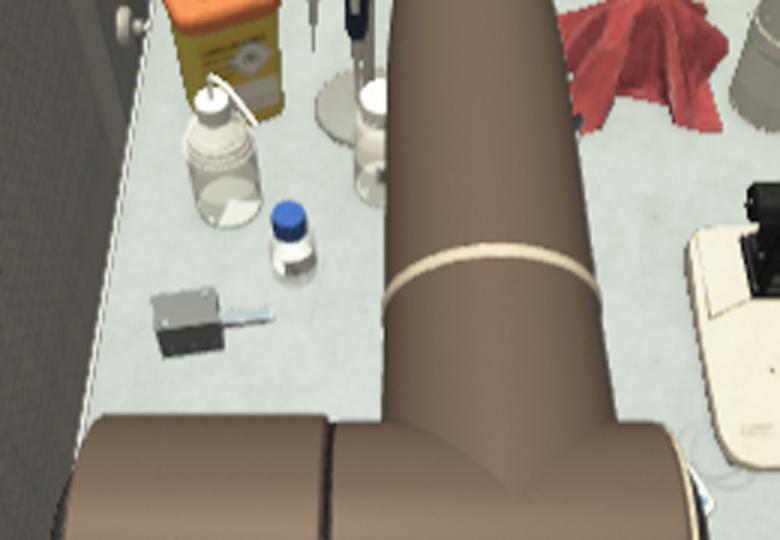

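View pics/b.png

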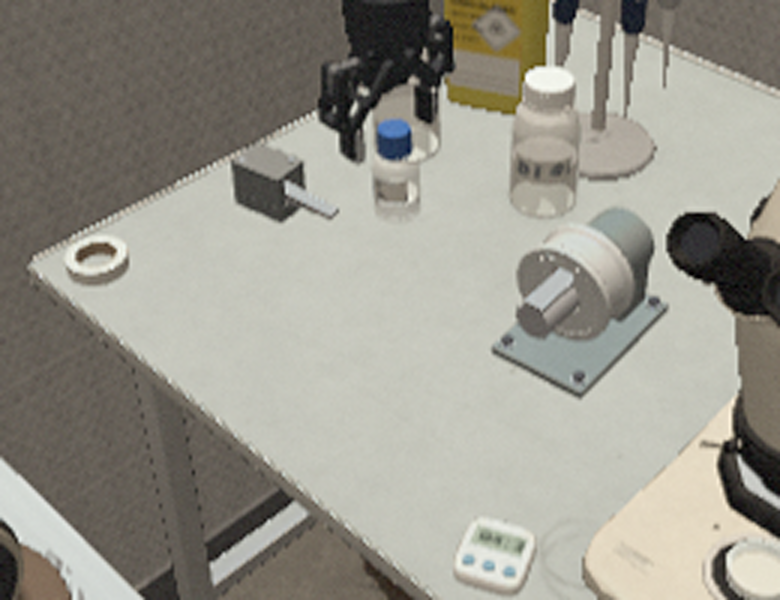

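```bash
python3 - <<'E'
from h import *
S=cam('side'); C=cam('scene'); w=cam('wrist'); cv2.imwrite('pics/w0.png',w[0])
print('tip',toplane((292.3,200.7),*S[1:],.026),toplane((280.7,214.3),*C[1:],.026))
print('keyexit',toplane((275.5,193),*S[1:],.03),toplane((264,216.5),*C[1:],.03))
print('shaft end flat',toplane((180+545/3,130+300/3),*S[1:],.102),'mouth',toplane((180+568/3,130+272/3),*S[1:],.102))
b=[toplane((180+u/3,130+v/3),*S[1:],.012) for u,v in [(494,350),(580,393),(667,307)]]
print('base corners',b)
c=(b[0]+b[2])/2; d=b[2]-b[1]; d/=np.linalg.norm(d); print(np.linalg.norm(b[2]-b[1]),np.linalg.norm(b[1]-b[0]),np.degrees(np.arctan2(d[1],d[0])),'origin',c-.02*d)
for t in ['tape_white','timer','buffer_2','bottle_di','wash_bottle']:
    r=bot.silhouettes('side',t)[0]['rect']; print(t,toplane((r[0]+r[2]/2,r[1]+r[3]-6),*S[1:],0))
print(np.linalg.inv(w[2]).round(3), w[1][0,0])
E
```

```text
tip [0.6062385  0.17526322 0.026     ] [0.59860454 0.17854372 0.026     ]
keyexit [0.5924493  0.24683151 0.03      ] [0.58685539 0.23507647 0.03      ]
shaft end flat [ 0.58263104 -0.14930042  0.102     ] mouth [ 0.63032657 -0.13830295  0.102     ]
base corners [array([ 0.57092365, -0.09772304,  0.012     ]), array([ 0.58348915, -0.19872087,  0.012     ]), array([ 0.7462256 , -0.18383827,  0.012     ])]
0.163415554085905 0.10177648680521946 5.225287659250643 origin [ 0.63865774 -0.1426021   0.012     ]
tape_white [0.36835741 0.30096738 0.        ]
timer [ 3.62091006e-01 -2.83150618e-01 -1.11022302e-16]
buffer_2 [ 6.80277966e-01  1.55402998e-01 -1.11022302e-16]
bottle_di [0.81330919 0.04278957 0.        ]
wash_bottle [7.76194662e-01 2.34954083e-01 1.11022302e-16]
[[ 1.    -0.001  0.002  0.525]
 [-0.001 -0.956 -0.294  0.075]
 [ 0.002  0.294 -0.956  0.375]
 [ 0.     0.     0.     1.   ]] 332.9319544178668
```

Emit:
drive_tool(increments=[210, 75, 0, 0, 0, 0, 210, 75, 0, 0, 0, 0, 210, 75, 0, 0, 0, 0, 210, 75, 0, 0, 0, 0, 210, 75, 0, 0, 0, 0, 210, 75, 0, 0, 0, 0, 210, 75, 0, 0, 0, 0, 210, 75, 0, 0, 0, 0])

```text
clock: 2.0
ee_pos: [0.5997, 0.209, 0.2052]
eef_rot: [-3.141, 0.0, 1.57]
wrist_force: [-0.4, -0.3, -0.0]
gripper_width: 0.0851
gripper_force: 0.0
```

```bash
python3 - <<'E'
from h import *
w=cam('wrist'); cv2.imwrite('pics/w1.png',w[0]); s=bot.sense(); print(s['clock'],s['ee_pos'],s['eef_rot'],s['q'])
for t in ['key','key_block']:
    for r in bot.silhouettes('wrist',t)[:2]:
        m=r['pixels'].astype(np.uint8); c=cv2.findContours(m,0,2)[0]; c=max(c,key=cv2.contourArea); print(t,r['confidence'],r['rect']); 
        if t=='key': print(cv2.boxPoints(cv2.minAreaRect(c)).tolist())
C=cam('scene'); cv2.imwrite('pics/c1.png',C[0]); np.savez('w1.npz',K=w[1],V=w[2])
E
```

```text
2.05 [0.5997631  0.20880414 0.20533273] [3.14145537e+00 1.60605142e-04 1.56950854e+00] [ 3.35120514e-01  3.41247072e-01  2.34279237e-01  1.46375192e+00
 -1.96918269e-04  1.90720461e+00]
key 0.63 [309.0, 150.6, 25.7, 47.5]
[[306.8461608886719, 151.23077392578125], [323.7692565917969, 147.84616088867188], [333.6923522949219, 197.4615478515625], [316.7692565917969, 200.84616088867188]]
key_block 0.69 [270.9, 63.6, 67.3, 89.3]
key_block 0.2 [307.7, 150.0, 25.6, 49.0]
```

View pics/w1.png

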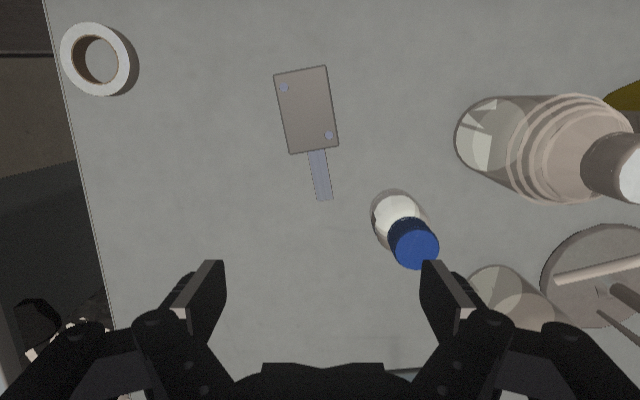

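```bash
python3 - <<'E'
from h import *
d=np.load('w1.npz'); K,V=d['K'],d['V']
t=toplane((325.2,199.6),K,V,.029); e=toplane((316,150),K,V,.035)
print(t,e,np.degrees(np.arctan2(*(t-e)[[1,0]])),np.linalg.norm((t-e)[:2]))
b=[toplane(p,K,V,.064) for p in [(274,72),(326,65),(339,145),(290,154)]]; print(np.array(b).round(4).tolist()); c=sum(b)/4
a=(b[2]+b[3]-b[0]-b[1])/2; print('c',c,np.degrees(np.arctan2(a[1],a[0])),np.linalg.norm(a),np.linalg.norm(b[1]-b[0]))
a/=np.linalg.norm(a); print('tip from block',c+a*.096)
E
```

```text
[0.60281592 0.17914247 0.029     ] [0.59333327 0.23383371 0.035     ] -80.16355575388941 0.055507234925983556
[[0.5577, 0.3062, 0.064], [0.6031, 0.3118, 0.064], [0.6152, 0.2427, 0.064], [0.5695, 0.2344, 0.064]]
c [0.58637865 0.27377931 0.064     ] -80.34458920333944 0.07141241464483379 0.04569150804469621
tip from block [0.60247998 0.17913922 0.064     ]
```

Emit:
drive_tool(increments=[9.6, -3.9, 40, 0, 0, -0.1, 9.6, -3.9, 80, 0, 0, -0.17, 9.6, -3.9, 120, 0, 0, -0.17, 9.6, -3.9, 150, 0, 0, -0.17, 9.6, -3.9, 170, 0, 0, -0.17, 9.6, -3.9, 182, 0, 0, -0.17, 9.6, -3.9, 182, 0, 0, -0.17, 9.6, -3.9, 182, 0, 0, -0.17], hand=50, force=60)

```text
clock: 3.0
ee_pos: [0.5967, 0.2195, 0.0241]
eef_rot: [3.14, -0.0, 1.74]
wrist_force: [0.6, -0.2, 0.2]
gripper_width: 0.0497
gripper_force: 0.0
```

```bash
python3 - <<'E'
from h import *
w=cam('wrist'); cv2.imwrite('pics/w2.png',w[0][100:400,120:520]); s=bot.sense(); print(s['clock'],s['ee_pos'],s['eef_rot'],s['wrist_force'],s['gripper_width'])
E
```

```text
3.05 [0.59703113 0.21975856 0.02457231] [ 3.13938760e+00 -3.88062421e-04  1.74055942e+00] [ 0.43537526  0.47594636 -0.42560817] 0.05002590115152669
```

View pics/w2.png

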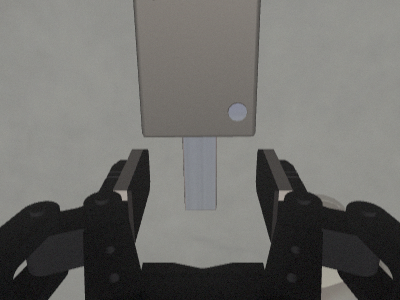

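Emit:
drive_tool(increments=[0, 0, 1, 0, 0, 0, 0, 0, 1, 0, 0, 0, 0, 0, 1, 0, 0, 0, 0, 0, 1, 0, 0, 0, 0, 0, 1, 0, 0, 0, 0, 0, 1, 0, 0, 0, 0, 0, 1, 0, 0, 0], hand=8, force=100)

```text
clock: 3.75
ee_pos: [0.5961, 0.2196, 0.0219]
eef_rot: [-3.142, -0.0, 1.741]
wrist_force: [-0.4, -0.3, -0.5]
gripper_width: 0.0078
gripper_force: 0.0
```

```bash
python3 - <<'E'
from h import *
w=cam('wrist'); cv2.imwrite('pics/w3.png',w[0][100:400,120:520]); s=bot.sense(); print(s['clock'],s['ee_pos'],s['gripper_width'],s['gripper_force'])
a=w[0][100:400,120:520]; S=cam('side')[0][150:250,220:340]; 
cv2.imwrite('pics/w3.png',np.hstack([a,cv2.resize(S,(360,300),interpolation=2)]))
E
```

```text
3.8 [0.59605377 0.21960306 0.02194807] 0.007949022687679231 0.0
```

View pics/w3.png

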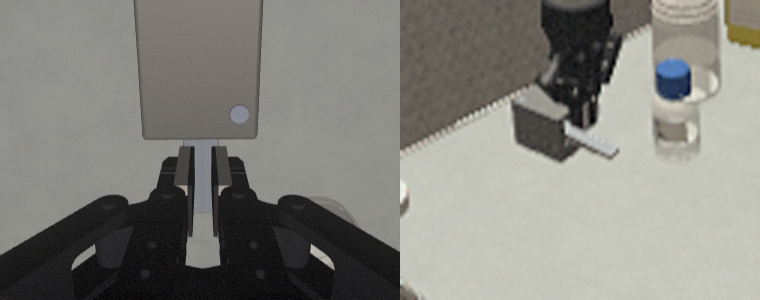

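Emit:
drive_tool(increments=[0, 0, 0, 0, 0, 0, 0, 0, 0, 0, 0, 0, 0, 0, 0, 0, 0, 0, 0, 0, 6, 0, 0, 0, 0, 0, 11, 0, 0, 0, 0, 0, 11, 0, 0, 0, 0, 0, 11, 0, 0, 0], hand=40)

```text
clock: 4.55
ee_pos: [0.5958, 0.2195, 0.0105]
eef_rot: [-3.141, 0.0, 1.741]
wrist_force: [0.3, 0.1, -0.4]
gripper_width: 0.04
gripper_force: 0.0
```

Emit:
drive_tool(increments=[0, 0, 0, 0, 0, 0, 0, 0, 0, 0, 0, 0, 0, 0, 0, 0, 0, 0, 0, 0, 0, 0, 0, 0, 0, 0, 0, 0, 0, 0, 0, 0, 0, 0, 0, 0], hand=8)

```text
clock: 5.15
ee_pos: [0.5961, 0.2196, 0.011]
eef_rot: [3.142, -0.0, 1.741]
wrist_force: [-0.2, -0.4, 0.4]
gripper_width: 0.0078
gripper_force: 0.0
```

```bash
python3 - <<'E'
from h import *
w=cam('wrist'); a=w[0][100:400,120:520]; f,K,V=cam('side'); S=f[165:225,250:320]
np.savez('w4.npz',K=w[1],V=w[2])
cv2.imwrite('pics/w4.png',np.hstack([a,cv2.resize(S,(350,300),interpolation=2)]))
print(proj([[.596,.2195,.011],[.596,.2195,.03],[.596+.004,.2195,.011]],w[1],w[2])-[120,100])
print((proj([[.596,.2195,.011],[.596,.2195,.03]],K,V)-[250,165])*5+[400,0])
for r in bot.silhouettes('side','key')[:2]: print(r['confidence'],r['rect'])
for r in bot.silhouettes('wrist','key')[:2]: print(r['confidence'],r['rect'])
E
```

```text
[[202.53245473 140.56190097]
 [202.61368454 156.11129936]
 [209.65067181 141.67588147]]
[[558.91809188 175.8092837 ]
 [557.16789872 153.78382756]]
0.65 [314.7, 250.7, 19.3, 72.6]
```

View pics/w4.png

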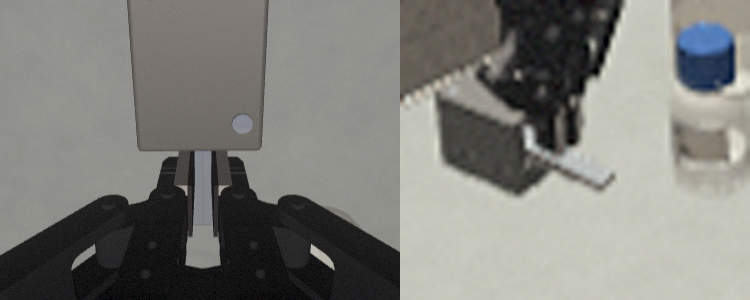

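Emit:
drive_tool(increments=[0, 0, 0, 0, 0, 0, 0, 0, 0, 0, 0, 0, 0, 0, 0, 0, 0, 0, 0, 0, 2, 0, 0, 0, 0, 0, 4, 0, 0, 0, 0, 0, 6, 0, 0, 0, 0, 0, 7, 0, 0, 0, 0, 0, 7, 0, 0, 0], hand=30)

```text
clock: 6.15
ee_pos: [0.5959, 0.2195, 0.0037]
eef_rot: [-3.141, 0.0, 1.741]
wrist_force: [1.2, -0.1, -0.1]
gripper_width: 0.0299
gripper_force: 0.0
```

Emit:
drive_tool(increments=[0, 0, 0, 0, 0, 0, 0, 0, 0, 0, 0, 0, 0, 0, 0, 0, 0, 0, 0, 0, 0, 0, 0, 0], hand=8)

```text
clock: 6.55
ee_pos: [0.5961, 0.2196, 0.0042]
eef_rot: [3.141, 0.0, 1.741]
wrist_force: [-1.8, -0.9, 2.8]
gripper_width: 0.0127
gripper_force: 98.0
```

Emit:
drive_tool(increments=[0, 0, 0, 0, 0, 0, 0, 0, 0, 0, 0, 0])

```text
clock: 6.75
ee_pos: [0.5961, 0.2196, 0.0042]
eef_rot: [3.142, 0.0, 1.741]
wrist_force: [-1.5, -0.6, 2.7]
gripper_width: 0.0127
gripper_force: 98.2
```

```bash
python3 - <<'E'
from h import *
w=cam('wrist'); a=w[0][230:380,220:420]; f,K,V=cam('side'); S=f[165:225,250:320]
cv2.imwrite('pics/w5.png',np.hstack([cv2.resize(a,(400,300)),cv2.resize(S,(350,300),interpolation=2)]))
s=bot.sense(); print(s['wrist_force'],s['wrist_torque'],s['gripper_width'],s['gripper_force'],s['ee_pos'])
E
```

```text
[-1.02671079 -0.52568952  4.0573534 ] [-0.23660562  0.35379245 -0.02122323] 0.012625769656116764 98.19699531421065 [0.59608719 0.21955728 0.0041436 ]
```

View pics/w5.png

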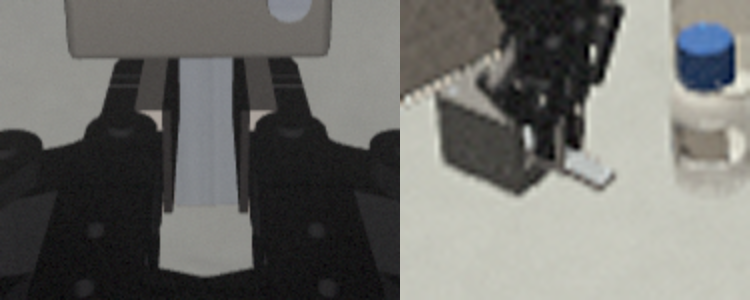

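```bash
python3 - <<'E'
from h import *
d=np.load('w1.npz'); K,V=d['K'],d['V']
print(toplane((415,246),K,V,.115),toplane((391,242),K,V,.105),toplane((371,216),K,V,.03),toplane((376,230),K,V,.06))
S=cam('side'); C=cam('scene')
for n,c in (('side',S),('scene',C)):
    r=bot.silhouettes(n,'buffer_2')[0]; x,y,w,h=r['rect']; print(n,r['confidence'],r['rect'],toplane((x+w/2,y),*c[1:],.115),toplane((x+w/2,y+h),*c[1:],0))
E
```

```text
[0.67852636 0.16376649 0.115     ] [0.66009644 0.16303524 0.105     ] [0.65315617 0.16050143 0.03      ] [0.65418562 0.15614223 0.06      ]
side 0.76 [304.2, 171.8, 16.4, 33.2] [0.68591742 0.15551197 0.115     ] [0.66050856 0.13307393 0.        ]Traceback (most recent call last):
  File "<stdin>", line 6, in <module>
IndexError: list index out of range
```

Emit:
drive_tool(increments=[-12, 0, 0, 0, 0, 0, -26, -1.5, 0, 0, 0, 0, -40, -2.5, 0, 0, 0, 0, -54, -3, 0, 0, 0, 0, -66, -4, 0, 0, 0, 0, -80, -10, 0, 0, 0, 0, -100, -18, -15, 0, 0, 0, -120, -25, -40, 0, 0, 0, -125, -25, -60, 0, 0, 0, -125, -25, -60, 0, 0, 0])

```text
clock: 8.05
ee_pos: [0.594, 0.0906, 0.0668]
eef_rot: [3.137, 0.001, 1.739]
wrist_force: [0.2, -0.2, -2.0]
gripper_width: 0.0125
gripper_force: 98.2
```

```bash
python3 - <<'E'
from h import *
w=cam('wrist'); cv2.imwrite('pics/w6.png',w[0]); np.savez('w6.npz',K=w[1],V=w[2],f=w[0])
s=bot.sense(); print(s['clock'],s['wrist_force'],s['wrist_torque'],s['gripper_width'],s['gripper_force'],s['ee_pos'],s['eef_rot'],s['q'])
S=cam('side'); a=S[0]; r=bot.silhouettes('side','key'); print([(i['confidence'],i['rect']) for i in r[:2]])
x,y=proj(s['ee_pos'],*S[1:])[0].astype(int); cv2.imwrite('pics/s6.png',np.hstack([cv2.resize(w[0],(480,300)),cv2.resize(a[y-50:y+50,x-50:x+50],(300,300),interpolation=2)]))
E
```

```text
8.1 [-0.0886521   0.27027088 -2.27893998] [-0.07450057  0.04491271 -0.01733696] 0.012518499958890417 98.22549255564809 [0.59329585 0.09124889 0.06498067] [3.13915614e+00 1.40113713e-04 1.73950174e+00] [ 1.52658369e-01  2.97807892e-01 -1.34032931e-01  1.13651705e+00
 -1.00998054e-04  1.55474899e+00]
[(0.63, [282.4, 183.7, 33.4, 22.8])]
```

View pics/s6.png

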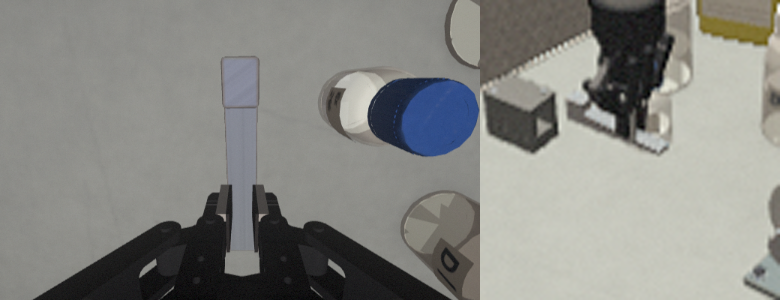

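Emit:
drive_tool(increments=[-1, -15, 0, 0, 0, -0.14, -2, -30, 0, 0, 0, -0.28, -3, -45, 0, 0, 0, -0.42, -4, -60, 0, 0, 0, -0.56, -5, -75, 0, 0, 0, -0.7, -6, -90, 0, 0, 0, -0.84, -7, -105, 0, 0, 0, -0.98, -9, -123, 0, 0, 0, -1.12, -9, -123, 0, 0, 0, -1.26, -9, -123, 0, 0, 0, -1.4, -9, -123, 0, 0, 0, -1.484, -9, -123, 0, 0, 0, -1.484])

```text
clock: 9.4
ee_pos: [0.4718, 0.0628, 0.0625]
eef_rot: [-3.142, -0.002, -3.057]
wrist_force: [-0.0, -0.4, -1.6]
gripper_width: 0.0127
gripper_force: 98.3
```

```bash
python3 - <<'E'
from h import *
s=bot.sense(); print(s['ee_pos'],s['eef_rot'],s['q'])
w=cam('wrist'); np.savez('w7.npz',K=w[1],V=w[2],f=w[0]); cv2.imwrite('pics/w7.png',w[0])
for r in bot.silhouettes('wrist','key')[:1]+bot.silhouettes('wrist','key_head')[:1]:
    print(r['confidence'],r['rect'])
    m=r['pixels']; ys,xs=np.nonzero(m); 
    for y in range(ys.min(),ys.max()+1,10): x=np.nonzero(m[y])[0]; print(y,x.min() if len(x) else 0,x.max() if len(x) else 0,end='; ')
# predicted head top back edge for level key
p=s['ee_pos'];h=s['eef_rot'][2]
R_=R.from_euler('xyz',s['eef_rot']).as_matrix()
for zb in (-.084,): 
  for dz in (.018+.03,.018+.02,.018+.04):
    P=p+R_@np.array([.084,0,-dz]); P2=p+R_@np.array([.06,0,-dz]); print(dz,proj([P,P2],*w[1:]))
E
```

```text
[0.47180475 0.06279315 0.06250127] [-3.14157248e+00 -2.48251367e-03 -3.05732914e+00] [ 1.32246918e-01  7.71294104e-02 -4.09895650e-01  1.08625189e+00
  9.89246955e-05  4.79832525e-02]
0.96 [295.4, 76.7, 50.7, 256.7]
74 327 339; 84 294 344; 94 294 344; 104 295 344; 114 295 344; 124 296 344; 134 296 344; 144 299 342; 154 299 342; 164 300 343; 174 300 342; 184 300 342; 194 301 342; 204 301 342; 214 302 341; 224 302 341; 234 303 341; 244 303 341; 254 309 336; 264 310 335; 274 310 335; 284 310 335; 294 309 336; 304 309 336; 314 308 337; 324 306 338; 334 309 323; 0.84 [293.3, 75.1, 54.5, 261.7]
73 338 338; 83 294 345; 93 294 344; 103 295 344; 113 294 344; 123 296 344; 133 296 344; 143 298 342; 153 299 342; 163 300 342; 173 300 343; 183 300 342; 193 301 342; 203 301 342; 213 302 343; 223 302 342; 233 303 341; 243 303 341; 253 309 336; 263 310 335; 273 310 335; 283 310 335; 293 309 335; 303 309 336; 313 308 337; 323 307 338; 333 308 336; 0.048 [[322.5065053   71.54010208]
 [322.55601653 142.39678241]]
0.038 [[322.51341805  73.57558725]
 [322.55892106 139.12458408]]
0.057999999999999996 [[322.49832314  69.13083639]
 [322.55261272 146.23145387]]
```

Emit:
drive_tool(increments=[0, 0, 30, 0, 0, 0, 0, 0, 55, 0, 0, 0, 0, 0, 70, 0, 0, 0, 0, 0, 76, 0, 0, 0, 0, 0, 77, 0, 0, 0, 0, 0, 77, 0, 0, 0])

```text
clock: 10.15
ee_pos: [0.4733, 0.0626, -0.0125]
eef_rot: [3.142, 0.001, -3.059]
wrist_force: [-0.1, -0.2, -1.2]
gripper_width: 0.0126
gripper_force: 98.3
```

Emit:
drive_tool(increments=[0, 0, 1, 0, 0, 0, 0, 0, 2, 0, 0, 0, 0, 0, 2, 0, 0, 0])

```text
clock: 10.45
ee_pos: [0.4732, 0.0625, -0.0146]
eef_rot: [3.142, 0.001, -3.058]
wrist_force: [-0.2, -0.5, -2.4]
gripper_width: 0.0126
gripper_force: 98.3
```

Emit:
drive_tool(increments=[0, 0, 1, 0, 0, 0, 0, 0, 2, 0, 0, 0, 0, 0, 3, 0, 0, 0, 0, 0, 3, 0, 0, 0])

```text
clock: 10.85
ee_pos: [0.473, 0.0625, -0.0176]
eef_rot: [-3.142, 0.0, -3.058]
wrist_force: [-1.1, -0.2, 3.5]
gripper_width: 0.0125
gripper_force: 99.3
```

Emit:
drive_tool(increments=[0, 0, 0, 0, 0, 0, 0, 0, 0, 0, 0, 0, 0, 0, 0, 0, 0, 0, 0, 0, 0, 0, 0, 0, 0, 0, 0, 0, 0, 0, 0, 0, 0, 0, 0, 0], hand=45)

```text
clock: 11.45
ee_pos: [0.4729, 0.0625, -0.018]
eef_rot: [3.142, -0.0, -3.058]
wrist_force: [-0.3, 0.4, -0.3]
gripper_width: 0.045
gripper_force: 0.0
```

Emit:
drive_tool(increments=[0, 0, -20, 0, 0, 0, 0, 0, -60, 0, 0, 0, 0, 0, -110, 0, 0, 0, 0, 0, -160, 0, 0, 0, 0, 0, -190, 0, 0, 0, 0, 0, -190, 0, 0, 0, 0, 0, -190, 0, 0, 0])

```text
clock: 12.15
ee_pos: [0.4733, 0.0625, 0.1723]
eef_rot: [3.142, 0.001, -3.058]
wrist_force: [-0.2, -0.7, -1.2]
gripper_width: 0.045
gripper_force: 0.0
```

```bash
python3 - <<'E'
from h import *
s=bot.sense(); print(s['ee_pos'],s['eef_rot'],s['q'])
w=cam('wrist'); np.savez('w8.npz',K=w[1],V=w[2],f=w[0])
for r in bot.silhouettes('wrist','key')[:1]:
    m=r['pixels'].astype(np.uint8); c=max(cv2.findContours(m,0,2)[0],key=cv2.contourArea); print(r['confidence'],r['rect'],cv2.boxPoints(cv2.minAreaRect(c)).tolist())
    ys,xs=np.nonzero(m)
    for y in range(ys.min(),ys.max()+1,6): x=np.nonzero(m[y])[0]; print(y,x.min(),x.max(),end='; ')
    y0,y1=ys.min(),ys.max()
    hb=toplane((xs[ys<y0+5].mean(),y0),*w[1:],.03); tp=toplane((xs[ys>y1-5].mean(),y1),*w[1:],.007)
    print(hb,tp,np.linalg.norm((hb-tp)[:2]),np.degrees(np.arctan2(*(tp-hb)[[1,0]])))
S=cam('side'); C=cam('scene'); np.savez('s8.npz',K=S[1],V=S[2],f=S[0],Kc=C[1],Vc=C[2],fc=C[0])
for n in ('side','scene','wrist'):
  for t in ('drive_stand','pulley','slot_mouth'):
    for r in bot.silhouettes(n,t)[:2]: print(n,t,r['confidence'],r['rect'])
E
```

```text
[0.47327415 0.06254759 0.17230541] [ 3.14153840e+00  1.37435218e-03 -3.05838227e+00] [ 1.31405947e-01  3.67248336e-02 -2.08421724e-01  1.32427440e+00
 -1.20243984e-05  4.81955149e-02]
0.68 [311.9, 91.0, 20.3, 118.2] [[312.0, 89.0], [331.0, 89.0], [331.0, 211.0], [312.0, 211.0]]
89 314 329; 95 312 331; 101 312 331; 107 312 331; 113 312 331; 119 313 331; 125 313 331; 131 313 331; 137 314 331; 143 313 331; 149 313 331; 155 314 331; 161 314 331; 167 314 331; 173 314 331; 179 314 331; 185 314 331; 191 315 331; 197 315 331; 203 315 331; 209 315 331; [0.39094065 0.05474156 0.03      ] [0.51285035 0.06634002 0.007     ] 0.12246019460181279 5.434751119561617
side drive_stand 0.76 [342.9, 199.7, 61.0, 61.2]
side pulley 0.61 [350.4, 204.6, 39.1, 41.0]
side pulley 0.36 [342.9, 199.6, 58.9, 65.2]
side slot_mouth 0.94 [341.7, 203.9, 63.2, 59.5]
scene drive_stand 0.97 [359.5, 170.0, 29.6, 57.6]
scene pulley 0.65 [365.3, 178.0, 25.6, 29.1]
scene slot_mouth 0.87 [360.0, 168.6, 29.9, 57.0]
wrist drive_stand 0.76 [18.8, 251.1, 182.9, 148.9]
wrist pulley 0.79 [17.2, 293.9, 139.2, 102.1]
wrist slot_mouth 0.71 [19.6, 251.9, 180.0, 142.8]
```

Emit:
drive_tool(increments=[-20, -45, -30, 0, 0, 0, -40, -88, -60, 0, 0, 0, -60, -130, -90, 0, 0, 0, -80, -175, -90, 0, 0, 0, -90, -211, -90, 0, 0, 0, -90, -211, -90, 0, 0, 0, -90, -211, -90, 0, 0, 0])

```text
clock: 13.5
ee_pos: [0.5803, -0.1415, 0.2611]
eef_rot: [3.141, -0.001, -3.061]
wrist_force: [0.7, 0.5, 1.0]
gripper_width: 0.0447
gripper_force: 0.0
```

```bash
python3 - <<'E'
from h import *
s=bot.sense(); print(s['ee_pos'],s['eef_rot'])
w=cam('wrist'); np.savez('w9.npz',K=w[1],V=w[2],f=w[0])
rr=bot.silhouettes('wrist','drive_stand')[0]['rect']; print(rr)
x,y,ww,hh=[int(v) for v in rr]; x0=max(0,x-10);y0=max(0,y-10)
k=min(780/(ww+20),580/(hh+20)); k=int(k) if k>=1 else 1
im=cv2.resize(w[0][y0:y0+hh+20,x0:x0+ww+20],None,fx=k,fy=k,interpolation=2); cv2.imwrite('pics/w9.png',im); print(x0,y0,k,im.shape)
E
```

```text
[ 0.58030416 -0.14153551  0.26114082] [ 3.14097267e+00 -1.21507393e-03 -3.06079567e+00]
[274.4, 156.9, 97.9, 166.9]
264 146 3 (558, 351, 3)
```

View pics/w9.png

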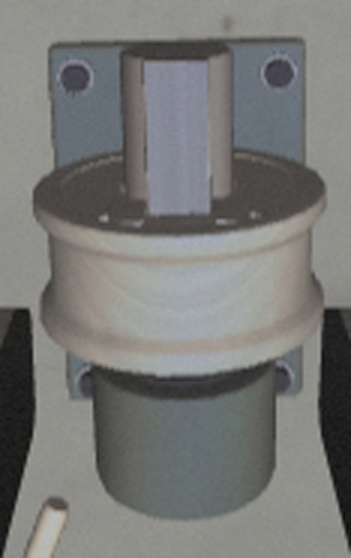

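```bash
python3 - <<'E'
from h import *
d=np.load('w9.npz'); K,V,f=d['K'],d['V'],d['f']
P=lambda u,v,z: toplane((264+u/3,146+v/3),K,V,z)
m=P(181,214,.102);e=P(176,60,.102); ang=lambda a:np.degrees(np.arctan2(a[1],a[0]))
print('mouth',m,'end',e,np.linalg.norm(m-e),ang(m-e))
c=[P(*q,.012) for q in [(50,44),(303,40),(302,398),(66,398)]]; print(np.array(c).round(4).tolist())
n=(c[1]-c[0]); print('near edge len',np.linalg.norm(n),ang(n)+90, 'side',ang(c[2]-c[1]),np.linalg.norm(c[2]-c[1]))
mid=(c[0]+c[1])/2
for a in (4,5,6):
    u=np.array([np.cos(np.radians(a)),np.sin(np.radians(a))]); print(a,'mouth from base',mid[:2]+.04*u,'end',mid[:2]-.01*u)
# edges of flat per row
for v in range(60,215,20):
    r=int(146+v/3); row=f[r,300:345].astype(int); b=row[:,0]-row[:,2]; i=np.nonzero(b>12)[0]+300; print(r,i.min() if len(i) else None,i.max() if len(i) else None,end=' | ')
s=np.load('s8.npz')
# key pose check from side/scene not needed; project estimates into side
print(proj([m,e],s['K'],s['V']),proj([m,e],s['Kc'],s['Vc']))
E
```

```text
mouth [ 0.62421324 -0.13610582  0.102     ] end [ 0.56991904 -0.14222388  0.102     ] 0.05463781083625072 6.429176260346279
[[0.585, -0.1944, 0.012], [0.5748, -0.0879, 0.012], [0.7443, -0.0684, 0.012], [0.7532, -0.1796, 0.012]]
near edge len 0.10697210338234911 185.49593403476155 side 6.583068293419493 0.17069440379753606
4 mouth from base [ 0.61980248 -0.13837407] end [ 0.56992428 -0.14186189]
5 mouth from base [ 0.6197477 -0.1376781] end [ 0.56993797 -0.14203588]
6 mouth from base [ 0.61968079 -0.13698319] end [ 0.5699547  -0.14220961]
166 300 344 | 172 300 344 | 179 300 344 | 186 300 344 | 192 300 344 | 199 313 332 | 206 314 332 | 212 314 332 | [[367.41660719 221.29050599]
 [356.86631173 230.96873087]] [[373.13912468 196.03081613]
 [376.35116331 209.54091048]]
```

Emit:
drive_tool(increments=[40, 45, 0, 0, 0, 0, 80, 90, 0, 0, 0, 0, 115, 135, 30, 0, 0, 0, 150, 180, 70, 0, 0, 0, 160, 211, 110, 0, 0, 0, 160, 211, 150, 0, 0, 0, 160, 211, 190, 0, 0, 0, 160, 211, 210, 0, 0, 0, 160, 211, 210, 0, 0, 0])

```text
clock: 14.5
ee_pos: [0.3973, 0.0575, 0.0477]
eef_rot: [-3.141, -0.009, -3.055]
wrist_force: [-0.5, -0.4, -0.5]
gripper_width: 0.0449
gripper_force: 0.0
```

```bash
python3 - <<'E'
from h import *
s=bot.sense(); print(s['ee_pos'],s['eef_rot'])
w=cam('wrist'); np.savez('w10.npz',K=w[1],V=w[2],f=w[0])
for r in bot.silhouettes('wrist','key')[:1]:
    m=r['pixels']; ys,xs=np.nonzero(m); print(r['confidence'],r['rect'])
    for y in range(ys.min(),ys.max()+1,8): x=np.nonzero(m[y])[0]; print(y,x.min(),x.max(),end='; ')
    y0=ys.min(); print(toplane((xs[ys<y0+8].mean(),y0+1),*w[1:],.03))
    # tool-frame predictions
Rm=R.from_euler('xyz',s['eef_rot']).as_matrix()
u=np.array([np.cos(.089),np.sin(.089),0]);hb=np.array([.391,.0547,.03])
print(proj([hb,hb+.024*u],*w[1:])); print('tool offset of head centre',Rm.T@(hb+.012*u-s['ee_pos']))
E
```

```text
[0.39733258 0.05750436 0.04771744] [-3.1413648  -0.00858436 -3.05483469]
0.87 [303.8, 207.7, 29.7, 151.3]
204 322 329; 212 305 332; 220 304 333; 228 304 333; 236 304 333; 244 305 333; 252 305 332; 260 306 332; 268 307 332; 276 307 332; 284 307 332; 292 308 331; 300 308 331; 308 308 332; 316 308 332; 324 309 332; 332 309 332; 340 309 332; 348 310 332; 356 310 332; [0.38253701 0.05421707 0.03      ]
[[318.88821272 218.50067132]
 [319.12508724 255.00853343]]
tool offset of head centre [-0.0056001  -0.00221417  0.01767052]
```

Emit:
drive_tool(increments=[0, 0, 0, 0, 0, 0, 0, 0, 0, 0, 0, 0])

```text
clock: 14.8
ee_pos: [0.4052, 0.0568, 0.0544]
eef_rot: [3.141, 0.004, -3.059]
wrist_force: [-0.4, -0.4, -0.6]
gripper_width: 0.0451
gripper_force: 0.0
```

Emit:
drive_tool(increments=[2.4, -1, 20, 0, 0, 0, 2.4, -1, 40, 0, 0, 0, 2.4, -1, 55, 0, 0, 0, 2.4, -1, 63, 0, 0, 0, 2.4, -1, 65, 0, 0, 0, 2.4, -1, 65, 0, 0, 0, 2.4, -1, 65, 0, 0, 0])

```text
clock: 15.5
ee_pos: [0.4017, 0.0555, -0.0121]
eef_rot: [3.141, 0.001, -3.059]
wrist_force: [-0.1, -0.8, -0.5]
gripper_width: 0.0448
gripper_force: 0.0
```

Emit:
drive_tool(increments=[0, 0, 0, 0, 0, 0, 0, 0, 0, 0, 0, 0, 0, 0, 0, 0, 0, 0, 0, 0, 0, 0, 0, 0, 0, 0, 0, 0, 0, 0], hand=8, force=100)

```text
clock: 16.0
ee_pos: [0.4013, 0.0556, -0.0121]
eef_rot: [3.141, 0.001, -3.058]
wrist_force: [-2.6, -0.4, 6.6]
gripper_width: 0.0152
gripper_force: 98.4
```

Emit:
drive_tool(increments=[0, 0, -10, 0, 0, 0, 0, 0, -35, 0, 0, 0, 0, 0, -70, 0, 0, 0, 0, 0, -105, 0, 0, 0, 0, 0, -130, 0, 0, 0, 0, 0, -130, 0, 0, 0, 0, 0, -130, 0, 0, 0, 0, 0, -130, 0, 0, 0])

```text
clock: 16.8
ee_pos: [0.3998, 0.0554, 0.1158]
eef_rot: [-3.141, -0.002, -3.058]
wrist_force: [-0.0, 1.0, -1.4]
gripper_width: 0.0153
gripper_force: 97.8
```

```bash
cat > tip.py <<'E'
from h import *
# best-fit key pitch/yaw/offset in tool frame from wrist silhouette
s=bot.sense(); w=cam('wrist'); print(s['clock'],s['ee_pos'],s['eef_rot'],s['wrist_force'],s['gripper_width'])
r=bot.silhouettes('wrist','key')[0]; m=r['pixels']; ys,xs=np.nonzero(m); print(r['confidence'],r['rect'])
for y in range(ys.min(),ys.max()+1,12): x=np.nonzero(m[y])[0]; print(y,x.min(),x.max(),end='; ')
print()
Rm=R.from_euler('xyz',s['eef_rot']).as_matrix()
for dz in (-.012,): # underside above TCP by .012 -> tool z negative
  for dp in (-.05,0,.05):
    q=R.from_euler('y',dp).as_matrix()
    def T(x,y,z): # key coords rel. head centre underside, x to tip -> tool -x
        return s['ee_pos']+Rm@(q@np.array([-x,y,-z])+np.array([0,0,dz]))
    print(dp,'tip top L/R',proj([T(.112,-.009,.007),T(.112,.009,.007)],*w[1:]).round(1).tolist(),'head back top',proj([T(-.012,-.009,.03),T(-.012,.009,.03)],*w[1:]).round(1).tolist(),'tip z',T(.112,0,0)[2])
cv2.imwrite('pics/t%d.png'%(s['clock']*100),w[0])
E
python3 tip.py; python3 - <<'E'
from h import *
s=bot.sense(); f,K,V=cam('side'); cv2.imwrite('pics/s11.png',f)
r=bot.silhouettes('side','key')[0]; print(r['confidence'],r['rect']); m=r['pixels'].astype(np.uint8)
c=max(cv2.findContours(m,0,2)[0],key=cv2.contourArea); h=c[:,0]; print(h[h[:,0].argmax()],h[h[:,1].argmin()],h[h[:,1].argmax()],h[h[:,0].argmin()])
u=np.array([np.cos(.083),np.sin(.083),0]);n=np.array([-u[1],u[0],0])
t=s['ee_pos']+.112*u+[0,0,.012]
print(proj([t+n*.009,t-n*.009,t+n*.009+[0,0,.007],t-n*.009+[0,0,.007]],K,V).round(1).tolist())
E
```

```text
16.8 [0.39984592 0.05535544 0.11576438] [-3.14147994e+00 -2.18282613e-03 -3.05840389e+00] [-0.03808575  0.95937832 -1.37859141] 0.015296219167540096
0.56 [305.7, 235.1, 37.2, 130.0]
233 308 338; 245 305 339; 257 305 339; 269 305 341; 281 305 339; 293 305 340; 305 305 341; 317 306 340; 329 306 340; 341 307 340; 353 308 340; 365 309 336; 
-0.05 tip top L/R [[307.3, 434.0], [338.2, 434.0]] head back top [[301.4, 251.2], [343.9, 251.2]] tip z 0.13311783518689535
0 tip top L/R [[307.7, 425.6], [337.8, 425.6]] head back top [[301.3, 255.1], [343.9, 255.0]] tip z 0.12751987606806064
0.05 tip top L/R [[308.1, 417.3], [337.4, 417.3]] head back top [[301.3, 258.9], [344.0, 258.9]] tip z 0.1219225280127373
0.5 [259.8, 198.6, 32.0, 25.2]
[292 204] [289 202] [263 223] [261 214]
[[290.0, 201.3], [294.4, 203.6], [289.9, 199.4], [294.3, 201.7]]
```

Emit:
drive_tool(increments=[-5, -45, 0, 0, 0, -0.018, -10, -90, 0, 0, 0, -0.018, -20, -135, 0, 0, 0, -0.018, -40, -180, 0, 0, 0, -0.018, -60, -212, 0, 0, 0, -0.018, -79, -212, 0, 0, 0, -0.018, -79, -212, 0, 0, 0, -0.018, -79, -212, 0, 0, 0, -0.018, -79, -212, 0, 0, 0, -0.018])

```text
clock: 17.9
ee_pos: [0.4961, -0.1486, 0.1166]
eef_rot: [3.141, -0.001, -3.04]
wrist_force: [0.0, -0.1, -1.6]
gripper_width: 0.0153
gripper_force: 98.3
```

```bash
python3 tip.py; python3 - <<'E'
from h import *
s=bot.sense(); f,K,V=cam('side'); a=f[175:265,300:400]; w=cam('wrist')
print(proj([.6197,-.137,.102],*w[1:]),proj([.57,-.1421,.102],*w[1:]))
cv2.imwrite('pics/v10.png',np.hstack([cv2.resize(a,(433,390),interpolation=2),w[0][10:400,140:500]]))
u=np.array([np.cos(.1012),np.sin(.1012),0]);t=s['ee_pos']+.1124*u; M=np.array([.6198,-.1371,.102]);n=np.array([-u[1],u[0],0])
print('tip along',(t-M)@u,'lat',(t-M)@n)
E
```

```text
17.9 [ 0.49611619 -0.14861581  0.11662716] [ 3.14117459e+00 -1.32647486e-03 -3.03965344e+00] [ 0.0133184  -0.07867038 -1.56374401] 0.015282519192536577
0.57 [306.8, 233.5, 37.7, 133.5]
233 307 339; 245 305 340; 257 305 340; 269 305 340; 281 305 340; 293 305 340; 305 304 340; 317 305 340; 329 306 340; 341 306 340; 353 307 340; 365 311 335; 
-0.05 tip top L/R [[307.3, 434.0], [338.2, 434.0]] head back top [[301.3, 251.2], [343.9, 251.2]] tip z 0.13407643176927544
0 tip top L/R [[307.7, 425.6], [337.8, 425.6]] head back top [[301.3, 255.1], [343.9, 255.0]] tip z 0.1284785845570326
0.05 tip top L/R [[308.1, 417.3], [337.4, 417.3]] head back top [[301.3, 258.9], [344.0, 258.9]] tip z 0.1228811086802703
[[321.41220729 392.6354878 ]] [[321.26245148 333.4680551 ]]
tip along -0.011516722278573721 lat 0.0010093704661661678
```

View pics/v10.png

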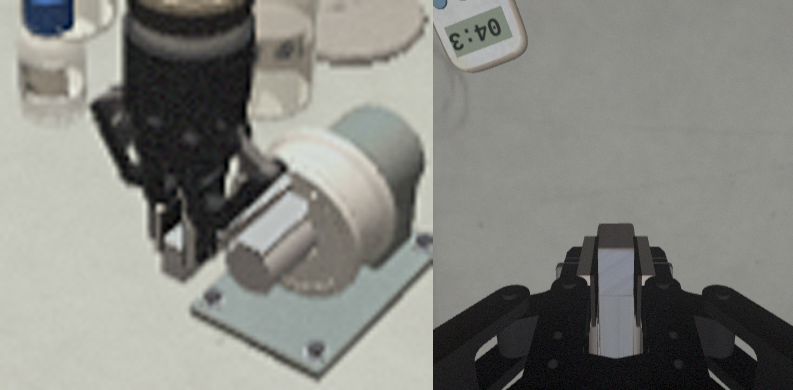

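Emit:
drive_tool(increments=[0, -1, 10, 0, 0, 0, 0, -1, 18, 0, 0, 0, 0, -1, 22, 0, 0, 0, 0, -1, 23, 0, 0, 0, 0, -1, 23, 0, 0, 0, 0, -1, 23, 0, 0, 0])

```text
clock: 18.7
ee_pos: [0.4974, -0.1503, 0.0941]
eef_rot: [-3.141, 0.0, -3.04]
wrist_force: [0.3, -1.0, -1.3]
gripper_width: 0.0151
gripper_force: 98.3
```

Emit:
drive_tool(increments=[0, 0, 1, 0, 0, 0, 0, 0, 2, 0, 0, 0, 0, 0, 2, 0, 0, 0])

```text
clock: 19.0
ee_pos: [0.4973, -0.1502, 0.0919]
eef_rot: [3.142, -0.0, -3.04]
wrist_force: [-0.5, -0.5, -1.1]
gripper_width: 0.0152
gripper_force: 98.3
```

Emit:
drive_tool(increments=[0, 0, 1, 0, 0, 0, 0, 0, 1.5, 0, 0, 0, 0, 0, 1.5, 0, 0, 0])

```text
clock: 19.3
ee_pos: [0.4972, -0.1502, 0.0904]
eef_rot: [3.142, -0.0, -3.04]
wrist_force: [0.1, 1.1, -1.6]
gripper_width: 0.0158
gripper_force: 98.3
```

Emit:
drive_tool(increments=[0, 0, 0.5, 0, 0, 0, 0, 0, 1, 0, 0, 0, 0, 0, 1, 0, 0, 0])

```text
clock: 19.6
ee_pos: [0.4973, -0.1503, 0.0898]
eef_rot: [-3.141, 0.0, -3.04]
wrist_force: [-0.9, 0.6, 1.0]
gripper_width: 0.0156
gripper_force: 98.7
```

Emit:
drive_tool(increments=[-5, 0.5, 0, 0, 0, 0, -10, 0.5, 0, 0, 0, 0, -15, 0.5, 0, 0, 0, 0, -20, 0.5, 0, 0, 0, 0, -25, 0.5, 0, 0, 0, 0, -30, 0.5, 0, 0, 0, 0, -30, 0.5, 0, 0, 0, 0])

```text
clock: 20.3
ee_pos: [0.5283, -0.1467, 0.0897]
eef_rot: [-3.141, 0.001, -3.04]
wrist_force: [0.2, 0.3, 2.9]
gripper_width: 0.0155
gripper_force: 99.0
```

Emit:
drive_tool(increments=[-4, 0, 0, 0, 0, 0, -8, 0, 0, 0, 0, 0, -12, 0, 0, 0, 0, 0, -15, 0, 0, 0, 0, 0, -18, 0, 0, 0, 0, 0, -21, 0, 0, 0, 0, 0, -21, 0, 0, 0, 0, 0])

```text
clock: 21.0
ee_pos: [0.5466, -0.1448, 0.09]
eef_rot: [-3.141, -0.003, -3.041]
wrist_force: [-8.3, -0.8, 10.1]
gripper_width: 0.0152
gripper_force: 99.9
```

Emit:
drive_tool(increments=[-3, 0, 0, 0, 0, 0, -6, 0, 0, 0, 0, 0, -9, 0, 0, 0, 0, 0, -12, 0, 0, 0, 0, 0, -14, 0, 0, 0, 0, 0, -14, 0, 0, 0, 0, 0])

```text
clock: 21.6
ee_pos: [0.5602, -0.1434, 0.0899]
eef_rot: [-3.141, -0.003, -3.041]
wrist_force: [-9.9, -1.3, 9.7]
gripper_width: 0.0156
gripper_force: 100.0
```

Emit:
drive_tool(increments=[-3, 0, 0, 0, 0, 0, -6, 0, 0, 0, 0, 0, -9, 0, 0, 0, 0, 0, -9, 0, 0, 0, 0, 0])

```text
clock: 22.0
ee_pos: [0.5692, -0.1425, 0.0899]
eef_rot: [-3.141, -0.003, -3.041]
wrist_force: [-9.0, -0.7, 9.8]
gripper_width: 0.0154
gripper_force: 100.0
```

Emit:
drive_tool(increments=[-1.5, 0, 0, 0, 0, 0, -3, 0, 0, 0, 0, 0, -3, 0, 0, 0, 0, 0])

```text
clock: 22.3
ee_pos: [0.5715, -0.1423, 0.0899]
eef_rot: [-3.141, -0.004, -3.041]
wrist_force: [-10.6, -1.2, 11.2]
gripper_width: 0.0156
gripper_force: 100.1
```

Emit:
drive_tool(increments=[-1.5, 0, 0, 0, 0, 0, -3, 0, 0, 0, 0, 0, -3, 0, 0, 0, 0, 0])

```text
clock: 22.6
ee_pos: [0.5716, -0.1423, 0.0899]
eef_rot: [-3.141, -0.009, -3.042]
wrist_force: [-21.6, -2.2, 17.0]
gripper_width: 0.0153
gripper_force: 100.9
```

Emit:
drive_tool(increments=[-1.5, 0, 0, 0, 0, 0, -3, 0, 0, 0, 0, 0, -3, 0, 0, 0, 0, 0])

```text
clock: 22.9
ee_pos: [0.5716, -0.1423, 0.0899]
eef_rot: [-3.141, -0.014, -3.042]
wrist_force: [-30.7, -2.9, 22.8]
gripper_width: 0.0152
gripper_force: 101.7
```

Emit:
drive_tool(increments=[-2, 0, 0, 0, 0, 0, -3, 0, 0, 0, 0, 0, -3, 0, 0, 0, 0, 0, -1, 0, 0, 0, 0, 0, 2, 0, -0.5, 0, 0, 0, 4, 0, -1, 0, 0, 0, 4, 0, -1, 0, 0, 0])

```text
clock: 23.6
ee_pos: [0.5719, -0.1422, 0.0899]
eef_rot: [-3.141, -0.007, -3.041]
wrist_force: [-14.0, -1.7, 8.3]
gripper_width: 0.0155
gripper_force: 99.8
```

Relax a little more, then open and rise.

Emit:
drive_tool(increments=[1.5, 0, -0.5, 0, 0, 0, 3, 0, -1, 0, 0, 0, 3, 0, -1, 0, 0, 0])

```text
clock: 23.9
ee_pos: [0.5721, -0.1422, 0.09]
eef_rot: [3.141, -0.002, -3.041]
wrist_force: [-1.2, -2.4, -7.2]
gripper_width: 0.0156
gripper_force: 98.1
```

Emit:
drive_tool(increments=[0, 0, 0, 0, 0, 0, 0, 0, 0, 0, 0, 0, 0, 0, 0, 0, 0, 0, 0, 0, 0, 0, 0, 0], hand=40)

```text
clock: 24.3
ee_pos: [0.5735, -0.142, 0.0922]
eef_rot: [-3.141, 0.001, -3.04]
wrist_force: [-0.1, 0.3, 0.2]
gripper_width: 0.0402
gripper_force: 0.0
```

Emit:
drive_tool(increments=[0, 0, -10, 0, 0, 0, 0, 0, -30, 0, 0, 0, 0, 0, -60, 0, 0, 0, 0, 0, -100, 0, 0, 0, 0, 0, -140, 0, 0, 0, 0, 0, -140, 0, 0, 0, 0, 0, -140, 0, 0, 0, 0, 0, -140, 0, 0, 0])

```text
clock: 25.1
ee_pos: [0.5725, -0.1419, 0.2308]
eef_rot: [3.141, -0.001, -3.04]
wrist_force: [-0.3, 0.3, -0.2]
gripper_width: 0.0398
gripper_force: 0.0
```

```bash
python3 - <<'E'
from h import *
s=bot.sense(); w=cam('wrist'); S=cam('side'); print(s['ee_pos'],s['eef_rot']); cv2.imwrite('pics/fin.png',w[0])
for n,c in (('wrist',w),('side',S)):
  for r in bot.silhouettes(n,'key')[:1]:
    m=r['pixels']; ys,xs=np.nonzero(m); print(n,r['confidence'],r['rect'])
    if n=='wrist':
        for y in range(ys.min(),ys.max()+1,8): x=np.nonzero(m[y])[0]; print(y,x.min(),x.max(),end='; ')
M=np.array([.6198,-.1371,.102]);u=np.array([np.cos(.1012),np.sin(.1012),0]);n=np.array([-u[1],u[0],0])
for L in (.055,.064,.070):
    b=M+(L-.124)*u
    print(L,proj([b+[0,0,.03],b+.024*u+[0,0,.03],b+.024*u+[0,0,.017],b+[0,0,.03]+.009*n,b+[0,0,.03]-.009*n],*w[1:]).round(1).tolist(),proj([b,b+[0,0,.03]],*S[1:]).round(1).tolist())
E
```

```text
[ 0.57249271 -0.14191647  0.23083072] [ 3.14119044e+00 -9.37754145e-04 -3.04032540e+00]
wrist 0.73 [312.9, 174.1, 23.4, 61.3]
173 314 331; 181 312 332; 189 312 332; 197 312 333; 205 313 332; 213 313 332; 221 313 332; 229 313 332; side 0.46 [353.1, 219.7, 17.4, 15.5]
0.055 [[322.6, 167.0], [322.6, 195.2], [322.6, 191.0], [333.6, 167.0], [311.6, 167.0]] [[353.0, 234.4], [353.4, 226.2]]
0.064 [[322.6, 177.7], [322.6, 205.4], [322.6, 200.9], [333.5, 177.7], [311.7, 177.7]] [[354.9, 232.7], [355.3, 224.6]]
0.07 [[322.6, 184.8], [322.6, 212.1], [322.6, 207.3], [333.4, 184.8], [311.8, 184.8]] [[356.1, 231.7], [356.5, 223.5]]
```

```bash
python3 -c "
from rig import bot
print(bot.hand_in())"
```

```text
the job is handed in; nothing more can be done
None
```

I handed the job in at about 25 s of robot time: the key sits in the gap with its tip about 62–65 mm past the mouth, where the push rose sharply to over 30 N with no further travel. I judged from that rise that the pulley is at its stop; I did not measure its height directly, and the hand-in returned no verdict.

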